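Trim the bench conductivity meter with the tuning tool

TASK

With the blue plastic tuning tool from the stand, feel the blade fully down into the slotted screw in the middle of the bench meter's dial, pressing and turning gently, and turn the screw until the white pointer stands at the red index mark. Then pull the tool out and put it back upright, fully down in a free hole of the stand. Touch the meter only with the tool, and leave the other things where they are.

Things in the scene. Friction and masses are not known exactly. Their poses are not given: they have to be found in the camera images.
- tuner: the blue plastic tuning tool, 103.5 mm long, about 45 g, standing blade down in the stand. Origin at the middle of the blade's end, z up the tool. Blade z 0 to 7.5 mm; round shank 12 mm thick, z 7.5 to 41.5 mm (end tapered to 9 mm); round flange 26 mm wide, z 41.5 to 45.5 mm; square handle 18 x 18 mm, flats across x and y, z 45.5 to 103.5 mm. One rigid piece
- blade_tip (a point): the middle of the blade's end (same frame as tuner). The flat blade is 11 mm wide along x, 3 mm thick along y, 7.5 mm long
- meter: the white bench meter, a fixed box 200 x 170 mm (its x, y), top panel 65 mm above the bench; a dark display block 12 mm higher along its -x side. Origin under its centre. The trimmer (collar, screw, dial) stands on the panel at x = 30 mm, y = 0 of the meter. More than 20 N between tool and meter or screw damages it
- bore (a point): centre of the brass screw's top face at rest, 4 mm above the panel; axes as the meter's. The screw is 12.5 mm wide with a slot across its top, 4.4 mm wide, 6 mm deep. It is sprung: it gives straight down up to 2.5 mm (1.5 N at first, 4.5 N at the end), then is hard. A blade not in the slot stops at 2.5 mm below this point, one in it reaches 6 to 8.5 mm below
- collar_top (a point): centre of the mouth of the fixed steel guide collar round the screw, 17 mm above bore. A funnel 24 mm wide at the mouth (29 mm outside) narrows over 6 mm to a straight bore of 13 mm that leads the tool's shank down to the screw
- dial (a joint): angle of the dark dial ring round the collar, rad, counter-clockwise seen from above is positive; at 0 the white pointer points along the meter's +x. Range -1.3 to 1.5. It stays where it is left (friction 0.045 N m). The screw takes the dial along one to one, in both directions, through a stiff slipping clutch (0.12 N m) that slips only if the dial is forced against its stops
- pointer (a point): outer end of the dial's white pointer, 31 mm from the axis; x points outward along it. The screw's slot does not lie along the pointer but roughly across it: at an unmeasured angle anywhere from 0.5 to 2.64 rad counter-clockwise of the pointer's line (half turns alike). It must be found by sight or by feel
- index: the fixed red index mark on the panel just outside the dial. Origin on the trimmer's axis at panel height, x axis pointing outward through the mark (38 to 53 mm out). The pointer starts 0.3 to 0.9 rad clockwise of it, so it must be turned counter-clockwise seen from above
- stand: fixed grey stand, 75 x 200 mm (its x, y), 50 mm high, with three through holes of 16 mm in a row along its y, 65 mm apart. Two hold tools, which rest on their flanges (blade end 8.5 mm above the bench); one is free. Origin under its centre
- stand_hole0 (a point): centre of hole 0's mouth, on the stand's top face, at y = -65 mm of the stand
- stand_hole1 (a point): centre of hole 1's mouth, on the stand's top face, at y = 0 mm of the stand
- stand_hole2 (a point): centre of hole 2's mouth, on the stand's top face, at y = 65 mm of the stand
- hexdriver: yellow tool of the same shape with a round 8 mm steel tip, standing in another hole of the stand; origin at its tip, z up its handle
- beaker: glass beaker, 72 mm wide, 90 mm high; origin under its centre
- washbottle: white wash bottle with red cap, 70 mm wide, 170 mm high; origin under its centre
- buffer_a: small white jar with blue cap, 52 mm wide, 85 mm high; origin under its centre
- buffer_b: small white jar with yellow cap, 52 mm wide, 85 mm high; origin under its centre
- dish: shallow white dish, 90 mm wide, 18 mm high; origin under its centre
- jar: amber jar with black cap, 60 mm wide, 70 mm high; origin under its centre
Mind the look-alikes: they are no part of the job. Several things have the shape of the tuner; the one meant has the colours described above.

How it is judged:
By the outcome, as a careful person would: the job done as asked, in the order asked, and still so for the second after the job is handed in, with the robot touching nothing.
It also fails if it takes over 72 s, if anything falls off the work surface, if the arm or the gripper's body presses on something with over 40 N, if the wrist force passes 120 N, or if a joint passes its speed limit or range.

ROBOT

A 6-joint arm with a two-finger parallel gripper is mounted at the origin on the work surface. World frame = base frame: x ahead of the robot, y to its left, z up, the work surface at z = 0. Lengths are in mm, angles in rad, forces in N, time in s.
With the tool pointing down it reaches from about 350 to 850 mm from the base axis. Payload 8.1 kg.
Tool frame: the origin (TCP) lies where the fingers leave the gripper's body, on its centre line; the fingertips stand 84 mm ahead of it and the grasp point (between the pads) lies 65 mm ahead of it; z points along the fingers, y is the direction in which the jaws open and shut (so a half turn about z gives the same grasp; the last joint's range is limited). The gripper opens to 93 mm and grips with 3 to 60 N. Pads are 15 mm wide; open, the fingers measure 128 mm over their backs; the gripper's body (75 mm by 188 mm) begins 65 mm behind the grasp point.
Start: joints at [-1.4, 0.13, 1.488, -0, 1.523, -0.085], TCP at [151.832, -580.476, 302.735] pointing down, gripper open.
Joint ranges: [-2.96, 2.96], [-0.89, 2.26], [0.02, 2.5], [-1.34, 4.48], [0, 2.73], [-2.66, 2.66]. Speed limits (rad/s): [2.39, 2.39, 2.79, 3.14, 3.14, 3.14].

INTERFACE

Orientations are given as a unit quaternion [w, x, y, z].
In Python, from cell import r gives the robot as it stands. The module is installed in compiled form; this text tells all that it offers. Calls block until the motion is done:
- r.goto(position, orientation): joint-space move of the TCP to a pose.
- r.movel(position, v=150, rotation=None, f_stop=None): straight line of the TCP; rotation=None keeps the orientation; v is the mean speed in mm/s. With f_stop (N) it stops when the force on the tool has changed by that much, and returns True; else False.
- r.move_joints(angles): joint-space move.
- r.set_gripper(opening, f_grip=None): finger opening in mm; f_grip is the grip in N (None keeps the last); returns when the fingers have stopped.
- r.wait(seconds).
- r.inverse_kinematics(position, orientation): joint angles nearest the present ones, or None.
- r.get_image(name): name is "side" or "top"; returns a dict with "frame" (420x560x3 uint8, blue, green, red), "range_z" (420x560 float32, mm along the optical axis (not along the pixel's ray), 0 where there is no reading), "fx", "fy", "cx", "cy" (pixels), "k1" (the pictures are not rectified: a ray, as slopes to the right and down, at radius r is drawn at 1 + k1 r^2 times it, then the intrinsics apply), "R" (3x3) and "t" (3): a world point X has camera coordinates R X + t. Camera axes: x right, y down, z forward; pixel columns grow to the right and rows downward; lengths in mm; the calibration is good to about 2 mm. A picture is of the moment at which its call begins.
A pose or a line that the arm cannot do raises r.MotionError and nothing moves.
- r.close_job(): hands the job in, once; it reports no verdict.
Readings, each from a call of its own:
- r.get_t(): time.
- r.get_joints(): joint angles.
- r.get_dq(): joint speeds.
- r.get_effort(): joint torques, N m.
- r.get_tcp_pos(): TCP position.
- r.get_orientation(): TCP orientation.
- r.get_force(): force on the tool from outside, world axes, zero at the start.
- r.get_moment(): the same for the moment, N m.
- r.get_finger_gap(): finger opening in mm.
Only numpy, scipy, OpenCV 4.12 (cv2) and the standard library are available. Lean on these libraries where they do the work, as an engineer would, in place of code of your own. Each camera call takes 0.05 s, during which the arm holds its last target.

## Working session

There is one attempt and no reset: what is moved stays moved. The work goes in short steps, each a Python script; the robot and the scene stay as the last script left them, time stands still between calls to the robot, and variables do not carry over. Pictures are saved under pics/ and viewed, and the job is handed in when it is done.

```bash
mkdir -p pics; ls; cat > h.py <<'E'
import numpy as np, cv2
from cell import r
def px2ray(im,u,v):
    x=(u-im["cx"])/im["fx"]; y=(v-im["cy"])/im["fy"]; a,b=x,y
    for _ in range(20):
        s=1+im["k1"]*(a*a+b*b); a,b=x/s,y/s
    return np.array([a,b,1.0])
def cast(im,u,v,z):
    R=np.array(im["R"]);t=np.array(im["t"])
    d=R.T@px2ray(im,u,v); c=-R.T@t
    return c+d*(z-c[2])/d[2]
def proj(im,X):
    p=np.array(im["R"])@np.array(X,float)+np.array(im["t"]); a,b=p[0]/p[2],p[1]/p[2]
    s=1+im["k1"]*(a*a+b*b); return np.array([im["fx"]*a*s+im["cx"],im["fy"]*b*s+im["cy"]])
def crop(im,u0,u1,v0,v1,k,name):
    c=im["frame"][v0:v1,u0:u1]; cv2.imwrite("pics/"+name,cv2.resize(c,None,fx=k,fy=k,interpolation=cv2.INTER_CUBIC))
E
python3 - <<'E'
from h import *
import pickle
for n in("side","top"):
    im=r.get_image(n); pickle.dump(im,open(n+"0.pkl","wb")); cv2.imwrite(f"pics/{n}0.png",im["frame"])
    print(n,im["fx"],im["cx"],im["cy"],im["k1"],-np.array(im["R"]).T@im["t"]); print(im["R"])
print(r.get_t(),r.get_finger_gap(),r.get_orientation(),r.get_force())
E
```

```text
pics
side 448.622959428569 283.13414345009 205.4475912781086 0.0453834927568911 [  5.56004044 731.6318822  880.42805113]
[[-0.79163696 -0.61085741 -0.01281208]
 [-0.39219359  0.5241165  -0.75596698]
 [ 0.46850306 -0.59342659 -0.65448435]]
top 423.7484208469883 276.73910501861405 212.23364660241708 -0.03445517322440139 [ 430.92817576    8.33789424 1253.97416087]
[[ 1.34691747e-02 -9.99906640e-01  2.30039628e-03]
 [-9.93443728e-01 -1.36432477e-02 -1.13505163e-01]
 [ 1.13525951e-01 -7.56493385e-04 -9.93534743e-01]]
0.1 92.78273872263325 [-8.61259985e-04  9.91828977e-01  1.27571693e-01 -3.90806468e-05] [-0.14923163 -0.7195223  -0.03873686]
```

View pics/side0.png

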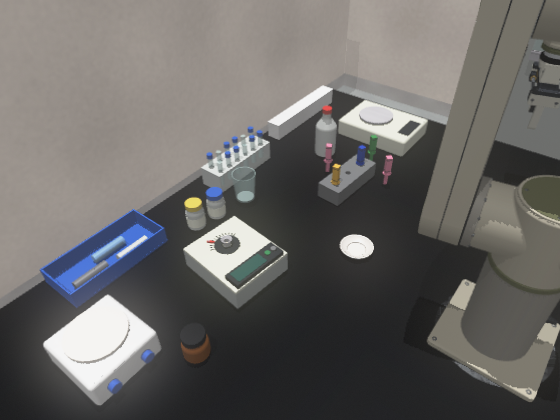

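View pics/top0.png

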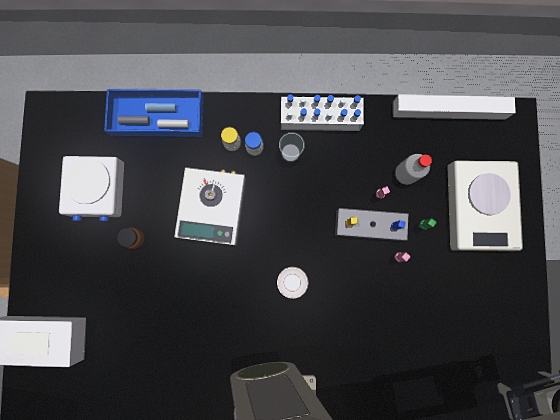

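Seen so far:
- Blue tool standing in the stand: top (398,225), side (361,155).
- Look-alikes: yellow hexdriver in the stand (352,221), pink tools (383,193) and (402,257), and a green one (428,224), all beside the stand. The blue rod in the tray (160,107) is also similar.
- The free hole is the middle one, (373,224).

I choose the blue one in the stand and will check it in a close crop.

```bash
python3 - <<'E'
import pickle
from h import *
t=pickle.load(open("top0.pkl","rb"));s=pickle.load(open("side0.pkl","rb"))
a=t["frame"][185:265,330:440];b=s["frame"][130:210,310:400]
c=t["frame"][160:250,170:250];d=s["frame"][215:305,180:290]
f=lambda x:cv2.resize(x,(400,300),interpolation=cv2.INTER_CUBIC)
cv2.imwrite("pics/c0.png",np.vstack([np.hstack([f(a),f(b)]),np.hstack([f(c),f(d)])]))
E
```

```text
(no output)
```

View pics/c0.png

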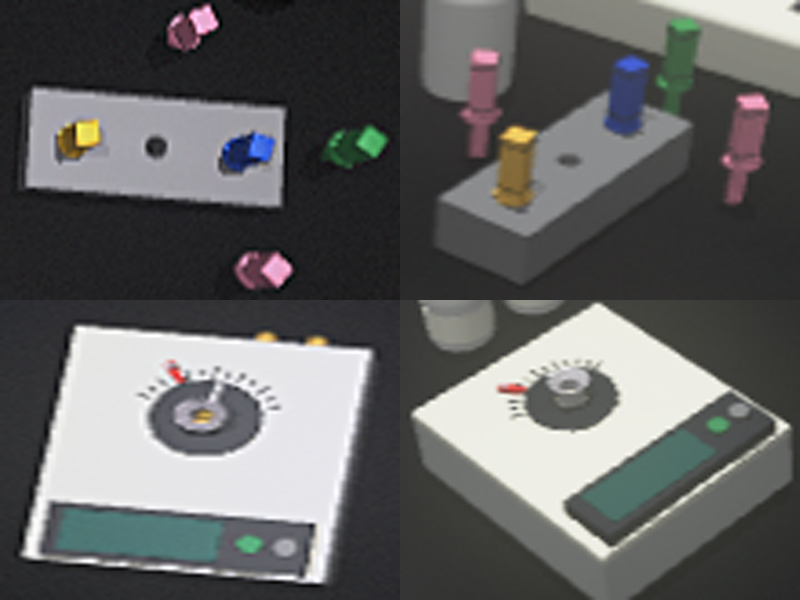

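The crops confirm it. The blue square-handled tool stands in the stand's end hole and the middle hole is free. The meter's white pointer is clockwise of the red mark. Next I'll measure.

```bash
python3 - <<'E'
import pickle
from h import *
t=pickle.load(open("top0.pkl","rb"));s=pickle.load(open("side0.pkl","rb"))
def rect(im,mask,z,name):
    cs,_=cv2.findContours(mask,cv2.RETR_EXTERNAL,cv2.CHAIN_APPROX_NONE); c=max(cs,key=cv2.contourArea)
    P=np.array([cast(im,u,v,z)[:2] for u,v in c[:,0,:]],np.float32)
    print(name,z,cv2.minAreaRect(P)); return P
def win(m,u0,u1,v0,v1):
    o=np.zeros_like(m);o[v0:v1,u0:u1]=m[v0:v1,u0:u1];return o
H=cv2.cvtColor(t["frame"],cv2.COLOR_BGR2HSV)
g=((H[...,2]>90)).astype(np.uint8)*255
rect(t,win(g,330,412,203,248),50,"stand")
w=((H[...,2]>100)).astype(np.uint8)*255
rect(t,win(w,170,250,160,250),65,"meter")
# range: points of meter top, stand top
def cloud(im,u0,u1,v0,v1):
    out=[]
    R=np.array(im["R"]);tt=np.array(im["t"])
    for v in range(v0,v1):
        for u in range(u0,u1):
            d=im["range_z"][v,u]
            if d>0: out.append(np.r_[R.T@(px2ray(im,u,v)*d-tt),u,v])
    return np.array(out)
C=cloud(t,330,412,203,248)
b=C[C[:,2]>95]; print("handles",[ (b[m].mean(0).round(1),m.sum()) for m in (b[:,3]<375,b[:,3]>=375)])
p=C[abs(C[:,2]-50)<6]; print("stand z",np.median(p[:,2]),len(p)); print(cv2.minAreaRect(p[:,:2].astype(np.float32)))
C=cloud(t,170,250,160,250); p=C[abs(C[:,2]-65)<8]; print("panel z",np.median(p[:,2]));
p=C[(C[:,2]>55)];print(cv2.minAreaRect(p[:,:2].astype(np.float32)))
# red index, white tip, blue handle
m=((H[...,1]>120)&((H[...,0]<10)|(H[...,0]>170))&(H[...,2]>80)).astype(np.uint8)
m=win(m,170,250,160,220); ys,xs=np.nonzero(m); print("red",xs.mean(),ys.mean(),len(xs),cast(t,xs.mean(),ys.mean(),65))
HS=cv2.cvtColor(s["frame"],cv2.COLOR_BGR2HSV)
m=((HS[...,1]>120)&((HS[...,0]<10)|(HS[...,0]>170))&(HS[...,2]>80)).astype(np.uint8)
m=win(m,190,240,220,260); ys,xs=np.nonzero(m); print("redS",xs.mean(),ys.mean(),len(xs),cast(s,xs.mean(),ys.mean(),65))
for n,im,(a,b,c,d),k in(("top",t,(190,232,172,212),18),("side",s,(200,250,222,258),15)):
    crop(im,a,b,c,d,k,f"dial_{n}.png")
for n,im,(a,b,c,d),k in(("top",t,(384,412,212,236),20),("side",s,(345,385,138,172),15)):
    crop(im,a,b,c,d,k,f"blue_{n}.png")
E
```

```text
stand 50 ((538.9962158203125, -266.5279541015625), (201.3399200439453, 77.21031951904297), 86.28620910644531)
meter 65 ((587.3816528320312, 198.04461669921875), (173.69659423828125, 210.08279418945312), 83.50479888916016)
handles [(array([ 542. , -199.8,  109.5,  352.9,  220.5]), np.int64(53)), (array([ 533.1, -329.8,  109.5,  400.6,  224.4]), np.int64(55))]
stand z 50.14952132646211 1637
((538.2697143554688, -266.5667724609375), (202.21786499023438, 75.917236328125), 86.2697982788086)
panel z 65.4203260773029
((583.2261352539062, 200.03648376464844), (171.39761352539062, 200.72328186035156), 83.50621032714844)
red 205.0 182.28571428571428 7 [649.85717887 212.97749798  65.        ]
redS 211.0 241.5 10 [650.65386474 213.28584528  65.        ]
```

View pics/dial_top.png

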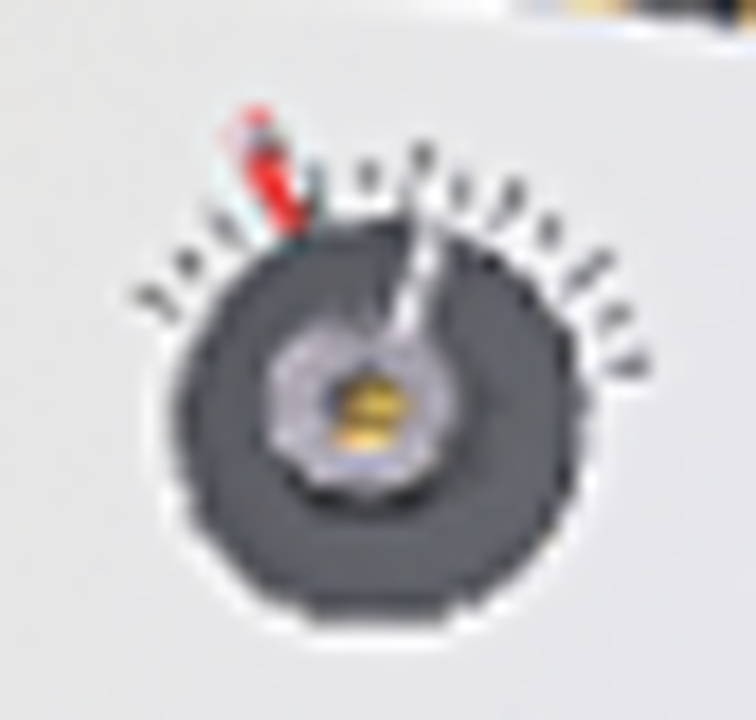

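View pics/dial_side.png

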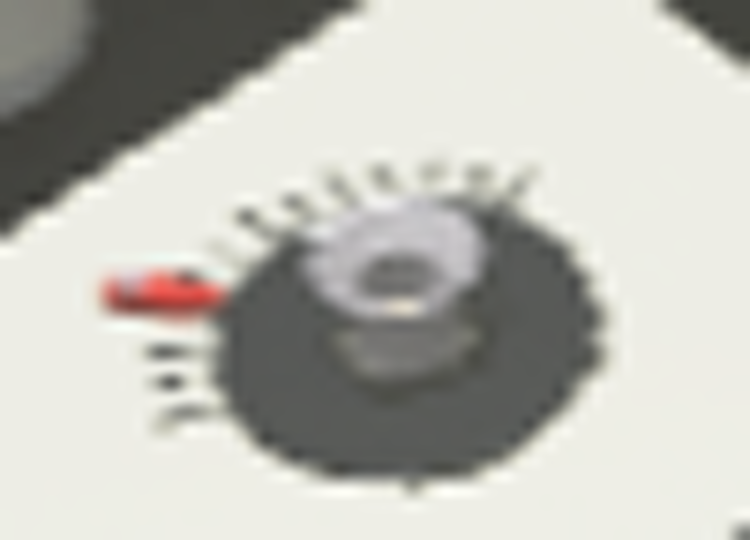

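View pics/blue_top.png

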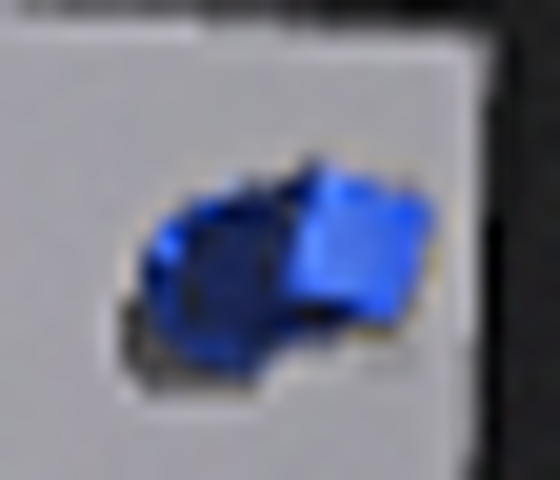

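View pics/blue_side.png

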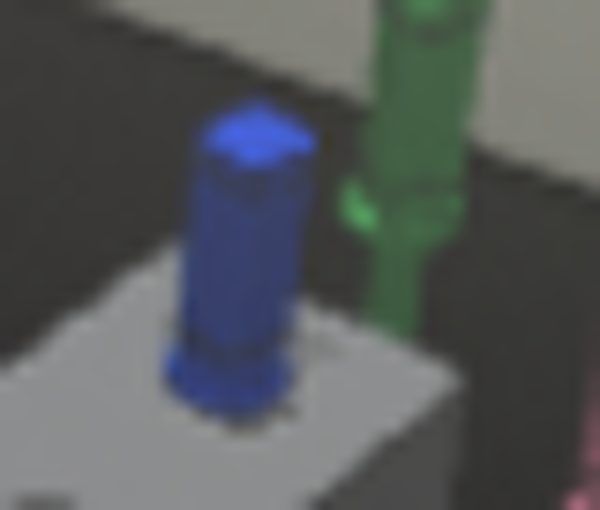

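```bash
cat >> h.py <<'E'
def down(alpha):  # jaw axis at world angle alpha, tool down
    f=(alpha+np.pi/2)/2
    return np.array([0,np.cos(f),np.sin(f),0.0])
E
python3 - <<'E'
import pickle
from h import *
t=pickle.load(open("top0.pkl","rb"));s=pickle.load(open("side0.pkl","rb"))
T=lambda u,v:(u/18+190-.5,v/18+172-.5)
S=lambda u,v:(u/15+200-.5,v/15+222-.5)
print("collar T",cast(t,*T(362,405),86),"S",cast(s,*S(395,260),86))
print("dial T",cast(t,*T(380,420),68),"S",cast(s,*S(408,342),68))
ct=cast(t,*T(362,405),86)
pts={"ptr0":(400,330),"ptr1":(432,225),"red0":(295,228),"red1":(252,112)}
P={k:cast(t,*T(*v),67) for k,v in pts.items()}
for k in P:
    d=P[k]-np.array([613,196.6,67]);print(k,P[k],np.hypot(*d[:2]),np.arctan2(d[1],d[0]))
for a,b in(("ptr0","ptr1"),("red0","red1")):
    d=P[b]-P[a];print(a,np.arctan2(d[1],d[0]))
a=cast(t,*T(335,412),66);b=cast(t,*T(410,420),66);print("slot?",np.arctan2(*(a-b)[[1,0]]))
# blue top face
H=cv2.cvtColor(t["frame"],cv2.COLOR_BGR2HSV)
print(H[216:232,388:410,2])
for th in(170,):
    m=((H[...,2]>th)&(H[...,0]>100)&(H[...,0]<130)&(H[...,1]>120)).astype(np.uint8);o=np.zeros_like(m);o[212:236,384:412]=m[212:236,384:412]
    ys,xs=np.nonzero(o);q=np.array([cast(t,u,v,112)[:2] for u,v in zip(xs,ys)],np.float32);print(th,len(xs),q.mean(0),cv2.minAreaRect(q))
HS=cv2.cvtColor(s["frame"],cv2.COLOR_BGR2HSV)
m=((HS[...,0]>100)&(HS[...,0]<130)&(HS[...,1]>120)&(HS[...,2]>150)).astype(np.uint8);o=np.zeros_like(m);o[138:172,350:372]=m[138:172,350:372]
ys,xs=np.nonzero(o);q=np.array([cast(s,u,v,112)[:2] for u,v in zip(xs,ys)],np.float32);print("side",len(xs),q.mean(0))
E
```

```text
collar T [613.00419084 195.37530913  86.        ] S [610.98235823 197.73883352  86.        ]
dial T [613.46171119 195.3462089   68.        ] S [609.61654771 198.52687731  68.        ]
ptr0 [628.00490502 192.80144285  67.        ] 15.478249615669181 -0.2479452630957928
ptr1 [644.86151861 188.27130501  67.        ] 32.93210482671889 -0.25568172564085884
red0 [644.09607412 209.92061282  67.        ] 33.82904893332218 0.4047212632349398
red1 [662.62250981 217.35536618  67.        ] 53.78827665252954 0.3961523619614409
ptr0 -0.2625421381986878
red0 0.3816309673198805
slot? 1.4770542365018717
[[167 168 167 167 166 166 165 164 165 163 165 165 165 166 164 164 163 165
  170 168  77  24]
 [167 167 166 166 166 165 165 165 165 166 164 166 165 164 163 165 165 165
  168 166  45  24]
 [168 168 166 166 165 164 165 166 165 165 166 166 164 165 164 164 165 164
  170 167  47  24]
 [167 168 168 166 164 166 164 165 167 167 168 151 159 167 163 163 163 165
  169 166  46  25]
 [167 168 167 168 166 166 167 177 159 163 146 117 197 183 165 159 155 164
  170 166  48  26]
 [167 168 169 168 169 162 172 173 110 106
[... 447 characters left out ...]
53  87  87  82  76 155 216 230 229 235 233 165 171
  170 169  13  31]
 [169 175  68  87 120  55  76  80  78  73  64  39  55 120 202 209 128 167
  170 168  15  32]
 [171 178  69  78 101  89  88  93  73  67  88  82  82  95  94 101 152 168
  171 157  15  30]
 [169 177  67  81  80 113 123 118  88  93 137 136 136 159 149 147 150 167
  165 123  19  31]
 [169 173 110  73  76  72  77  98 102 158 176 171 169 168 152 151 154 167
  168 124  17  35]
 [167 170 175 112 117 114 115 117 117 173 168 166 166 164 164 166 166 167
  165 124  16  34]]
170 37 [ 534.2735  -329.72684] ((536.842041015625, -322.8456115722656), (32.779117584228516, 15.796503067016602), 73.95093536376953)
side 18 [ 530.9276  -327.58197]
```

Measured, averaging the two views:
- Tool about (533,-329), handle yaw about -0.3 rad.
- Collar about (612,196.6).
- Pointer -0.26 rad, index +0.39 rad, so turn about +0.65.
- Slot probably near 1.5 rad in world.

Next, grasp the tool.

```bash
python3 - <<'E'
from h import *
q=down(-0.30)
r.set_gripper(45,25)
r.goto([533,-329,260],q)
print(r.get_t(),r.get_joints())
f=r.movel([533,-329,154],v=120,f_stop=8); print(f,r.get_tcp_pos(),r.get_force())
for n in("side","top"):
    im=r.get_image(n)
    if n=="side": crop(im,320,420,100,200,6,"g_side.png")
r.set_gripper(0,25); print(r.get_finger_gap(),r.get_force(),r.get_moment(),r.get_t())
E
```

```text
2.6917 [-6.36558501e-01  2.22738156e-01  1.46276671e+00 -3.68602687e-04
  1.45579988e+00 -3.34715396e-01]
False [ 533.52292707 -329.42552475  155.10669164] [-0.52151187  0.89708616 -0.03897438]
17.85397307401531 [ 4.59866615 -1.15636411 -2.37430871] [-0.36394211 -1.14141073 -0.02844047] 4.4
```

View pics/g_side.png

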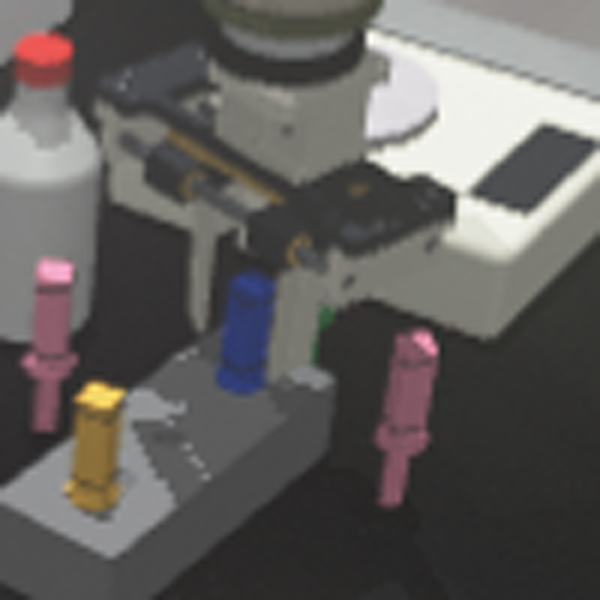

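```bash
python3 - <<'E'
from h import *
import pickle
p=r.get_tcp_pos()
r.movel([p[0],p[1],330],v=200)
r.wait(.1);print("F",r.get_force(),r.get_moment(),r.get_finger_gap())
r.goto([612,196.6,280],down(0.85))
r.wait(.2); print(r.get_t(),r.get_tcp_pos(),r.get_joints(),r.get_force())
for n in("side","top"):
    im=r.get_image(n); pickle.dump(im,open(n+"1.pkl","wb"))
    c=proj(im,[612,196.6,100]).astype(int); print(n,c)
    crop(im,c[0]-35,c[0]+35,c[1]-35,c[1]+25,10,f"h1_{n}.png")
E
```

```text
F [-0.08067614  0.18966244  0.11593779] [-0.02218592 -0.05383899 -0.071888  ] 18.087200521373322
7.6667 [612.3032525  195.70006769 280.07718718] [ 2.29644892e-01  2.55551219e-01  1.38820984e+00 -5.89656498e-05
  1.49769988e+00 -6.18862889e-01] [ 0.31761623 -0.17277261 -0.42745237]
side [225 234]
top [208 193]
```

View pics/h1_side.png

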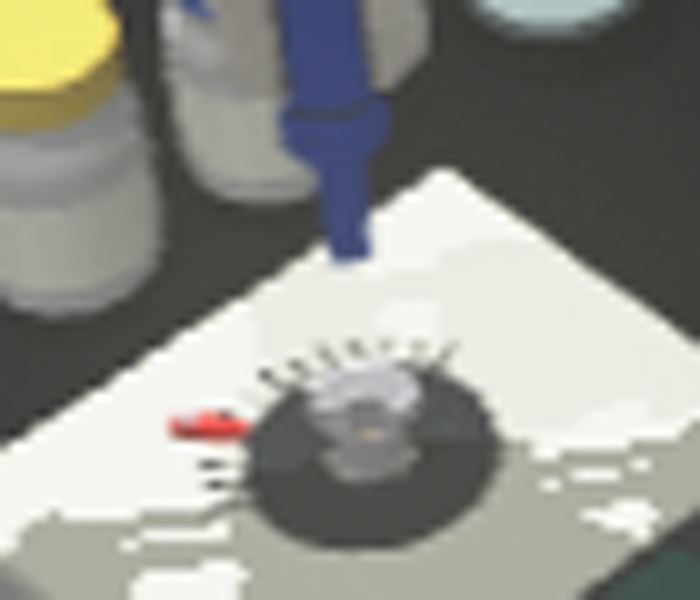

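View pics/h1_top.png

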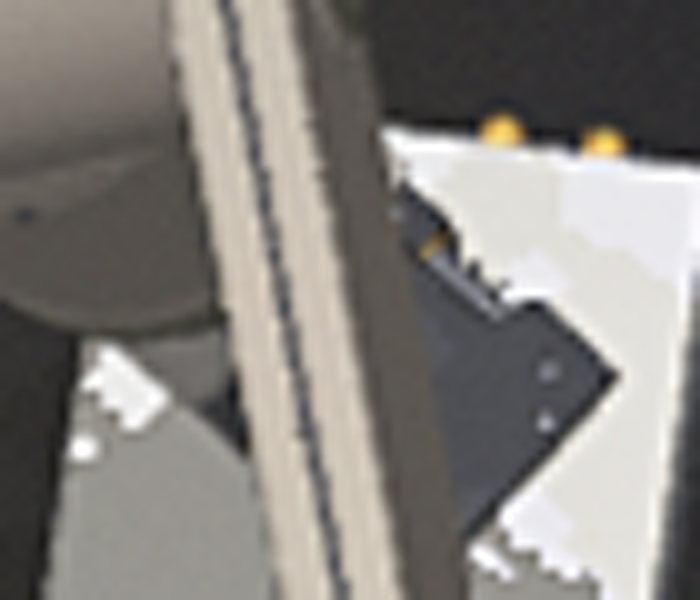

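The side crop shows the blade's end at about (350,257) in the crop. It is nearly as wide as the shank, so the blade lies along the jaw axis. The collar mouth is at about (363,390). The arm blocks the top view, so I'll take the offset from the side view.

```bash
python3 - <<'E'
from h import *
import pickle
s=pickle.load(open("side1.pkl","rb"))
c=proj(s,[612,196.6,100]).astype(int); o=c-[35,35]
f=lambda u,v:(u/10+o[0]-.5,v/10+o[1]-.5)
tip=cast(s,*f(350,258),133.4); fl=cast(s,*f(335,115),133.4+43.5)
col=cast(s,*f(363,390),86)
print("tip",tip,"flange",fl,"collar",col)
H=cv2.cvtColor(s["frame"],cv2.COLOR_BGR2HSV)
m=((H[...,0]>105)&(H[...,0]<130)&(H[...,1]>110))
for v in range(o[1]+8,o[1]+28):
    xs=np.nonzero(m[v,o[0]+25:o[0]+42])[0]
    if len(xs): print(v,xs.min()+o[0]+25,xs.max()+o[0]+25,end="; ")
print(o)
E
```

```text
tip [611.66328175 195.11034407 133.4       ] flange [613.34182737 192.2956139  176.9       ] collar [614.2813387  194.34772411  86.        ]
207 220 225; 208 220 225; 209 220 223; 210 227 227; 211 219 226; 212 219 226; 213 223 226; 214 221 225; 215 222 224; 216 223 224; 217 223 224; 218 223 224; 219 224 224; [190 199]
```

```bash
cat >> h.py <<'E'
def st(tag=""):
    print(tag,"t%.2f"%r.get_t(),"p",np.round(r.get_tcp_pos(),2),"F",np.round(r.get_force(),2),"M",np.round(r.get_moment(),3))
def yaw():
    q=r.get_orientation();return 2*np.arctan2(q[2],q[1])-np.pi/2
E
python3 - <<'E'
from h import *
r.goto([611.8,197.3,245],down(1.2)); r.wait(.1); st("hover")
print(r.movel([611.8,197.3,232],v=40,f_stop=3)); st("232")
im=r.get_image("side"); crop(im,190,260,199,259,10,"h2_side.png")
E
```

```text
hover t8.29 p [612.35 197.38 246.3 ] F [ 0.6  -1.15  0.09] M [ 0.046 -0.129 -0.063]
False
232 t8.77 p [611.59 197.26 231.53] F [-0.33 -0.24 -1.18] M [ 0.006 -0.172 -0.027]
```

View pics/h2_side.png

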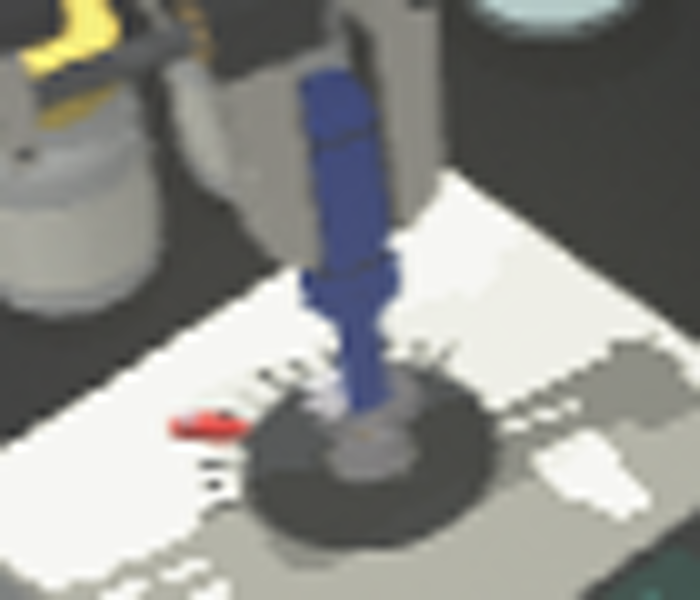

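```bash
python3 - <<'E'
from h import *
for z in (228,224,220,216,213):
    s=r.movel([611.8,197.3,z],v=25,f_stop=4); st(f"{z} {s}")
    if s: break
r.wait(.1); st()
E
```

```text
228 False t9.12 p [611.67 197.28 227.73] F [-0.47 -0.97 -0.63] M [ 0.003 -0.128  0.017]
224 False t9.43 p [611.64 197.28 223.66] F [-1.17 -0.95  0.5 ] M [ 0.03  -0.121 -0.016]
220 False t9.74 p [611.66 197.3  219.64] F [-0.32  0.52 -1.31] M [ 0.05  -0.158  0.024]
216 False t10.05 p [612.19 197.14 216.2 ] F [ 2.59 -1.   -0.79] M [-0.23  -0.705  0.055]
213 False t10.32 p [612.56 196.97 213.18] F [ 4.18 -1.5  -0.2 ] M [-0.445 -1.343 -0.032]
 t10.42 p [612.56 196.98 213.16] F [ 4.62 -1.62 -0.21] M [-0.467 -1.315 -0.034]
```

```bash
python3 - <<'E'
from h import *
r.movel([613.1,196.6,213],v=20); r.wait(.1); st("shift")
for z in (212,211,210,209,208,207,206,205,204):
    s=r.movel([613.1,196.6,z],v=20,f_stop=4); r.wait(.1); st(f"{z} {s}")
    if s or abs(r.get_force()[2])>2.5: break
print(yaw())
E
```

```text
shift t10.77 p [613.08 196.65 212.96] F [ 2.16 -1.12  1.44] M [-0.108 -0.569 -0.023]
212 False t11.12 p [613.11 196.66 212.03] F [1.52 0.11 2.85] M [-0.1   -0.597 -0.006]
1.2000385622185883
```

```bash
python3 - <<'E'
from h import *
def avg(n=5):
    F=[];M=[]
    for _ in range(n): F.append(r.get_force());M.append(r.get_moment());r.wait(.02)
    return np.mean(F,0),np.mean(M,0)
x,y=613.3,196.6
r.movel([x,y,211.4],v=15)
F,M=avg();print("start",F.round(2),M.round(3),r.get_tcp_pos().round(2))
a=1.2
while a<2.3:
    a+=.06
    r.movel([x,y,211.4],v=30,rotation=down(a))
    F,M=avg(3);print("%.2f %.3f"%(a,yaw()),F.round(2),M.round(3),r.get_tcp_pos().round(2)[2])
    if F[2]<1.0: break
    if abs(F[:2]).max()>8: break
print(r.get_t())
E
```

```text
start [2.6  0.02 0.42] [-0.039 -0.801  0.021] [613.43 196.62 211.29]
1.26 1.258 [3.22 0.14 0.01] [-0.    -0.823  0.017] 211.21
11.75
```

```bash
cat >> h.py <<'E'
def avg(n=5):
    F=[];M=[]
    for _ in range(n): F.append(r.get_force());M.append(r.get_moment());r.wait(.02)
    return np.mean(F,0),np.mean(M,0)
E
python3 - <<'E'
from h import *
x,y=613.0,196.6
for z in np.arange(211,204,-.7):
    s=r.movel([x,y,z],v=20,f_stop=5); r.wait(.05)
    F,M=avg(4);print("%.1f"%z,s,F.round(2),M.round(3),r.get_tcp_pos().round(2))
    if s or F[2]>3.5 or abs(F[:2]).max()>8: break
print(r.get_t())
im=r.get_image("side"); crop(im,190,260,199,259,10,"h3_side.png")
E
```

```text
211.0 False [ 3.59 -0.34 -0.2 ] [-0.019 -1.047  0.023] [613.11 196.59 211.1 ]
210.3 False [ 3.95 -0.57  1.25] [-0.062 -1.053  0.034] [613.12 196.61 210.47]
209.6 False [4.69 0.04 0.84] [ 0.054 -1.327  0.02 ] [613.14 196.62 209.66]
208.9 False [5.03 0.13 1.49] [ 0.066 -1.383 -0.007] [613.08 196.65 209.02]
208.2 False [ 5.27 -0.05  0.9 ] [ 0.047 -1.493  0.012] [613.05 196.55 208.07]
207.5 False [ 4.75 -0.5   1.62] [ 0.035 -1.39   0.045] [613.05 196.55 207.49]
206.8 False [4.99 0.28 1.93] [-0.023 -1.367  0.012] [613.04 196.61 206.86]
206.1 False [ 5.07 -0.75  3.22] [-0.03  -1.327  0.023] [613.04 196.6  206.18]
205.4 False [ 4.4  -0.23  4.38] [-0.088 -1.263  0.018] [613.08 196.62 205.59]
15.05
```

View pics/h3_side.png

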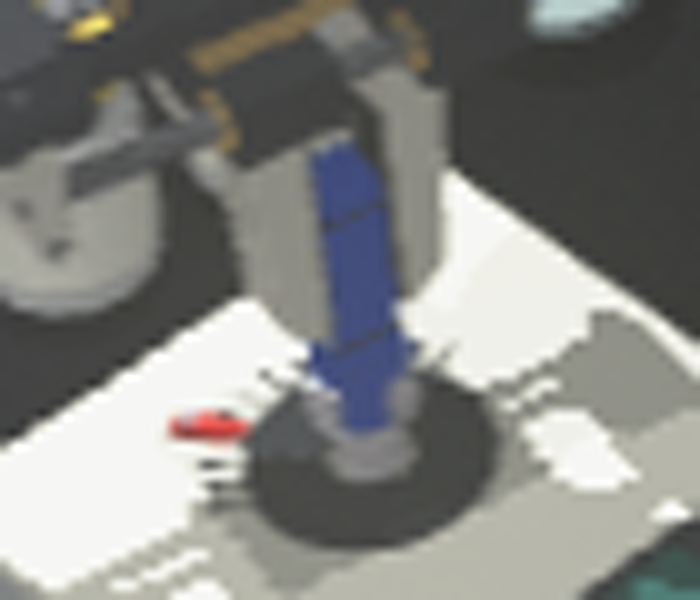

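```bash
python3 - <<'E'
from h import *
x,y=613.9,196.6
r.movel([x,y,206],v=15); F,M=avg(4);print(F.round(2),M.round(3),r.get_tcp_pos().round(2),yaw())
a=1.26
while a<1.8-1e-6:
    a+=.09
    r.movel([x,y,206],v=30,rotation=down(a)); F,M=avg(3)
    print("%.2f %.3f"%(a,yaw()),F.round(2),M.round(3),r.get_tcp_pos().round(2))
    if np.linalg.norm(F)>12: print("STOP");break
print(r.get_t())
im=r.get_image("side"); crop(im,190,260,199,259,10,"h4_side.png")
E
```

```text
[ 2.23 -0.62  3.6 ] [-0.066 -0.596  0.023] [613.48 196.6  205.59] 1.260055849422522
1.35 1.347 [ 0.77 -0.25  4.06] [-0.065 -0.239  0.013] [613.45 196.59 205.64]
1.44 1.436 [-0.31 -0.83  3.36] [-0.082 -0.103 -0.007] [613.55 196.59 205.71]
1.53 1.526 [-0.56 -1.26  3.07] [-0.144 -0.029  0.01 ] [613.66 196.56 205.76]
1.62 1.615 [-0.69 -1.51  3.21] [-0.281 -0.094  0.003] [613.78 196.45 205.83]
1.71 1.705 [-1.02 -2.51  3.63] [-0.492  0.137 -0.012] [613.77 196.41 205.88]
1.80 1.795 [-1.24 -3.26  3.87] [-0.765  0.243 -0.058] [613.77 196.36 205.89]
17.2167
```

View pics/h4_side.png

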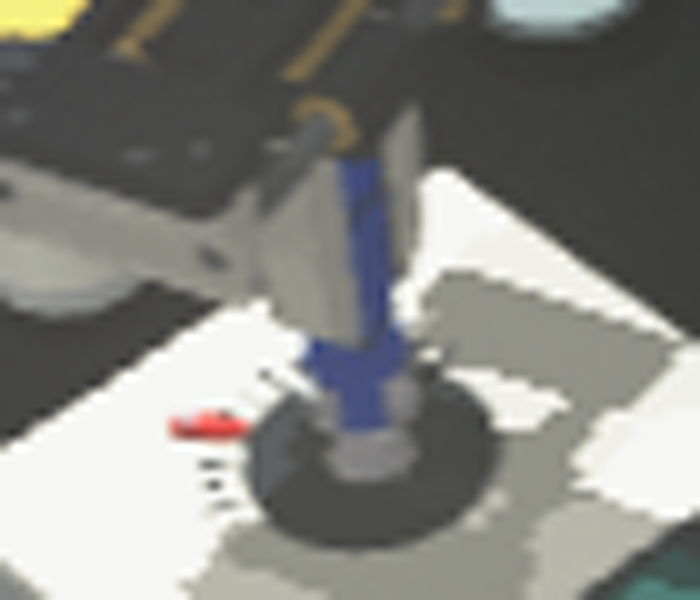

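```bash
python3 - <<'E'
from h import *
im=r.get_image("side")
c=np.array([612.8,196.6])
for a in (-.26,0,.1,.2,.3,.4,.5):
    print(a,[((proj(im,[*(c+R*np.array([np.cos(a),np.sin(a)])),67])+.5-[205,222])*15).round() for R in (16,31)])
crop(im,205,255,222,257,15,"h5_side.png")
E
```

```text
-0.26 [array([277., 278.]), array([231., 229.])]
0 [array([258., 291.]), array([194., 253.])]
0.1 [array([252., 296.]), array([182., 264.])]
0.2 [array([247., 302.]), array([172., 275.])]
0.3 [array([242., 308.]), array([162., 287.])]
0.4 [array([238., 315.]), array([155., 300.])]
0.5 [array([235., 322.]), array([149., 313.])]
```

View pics/h5_side.png

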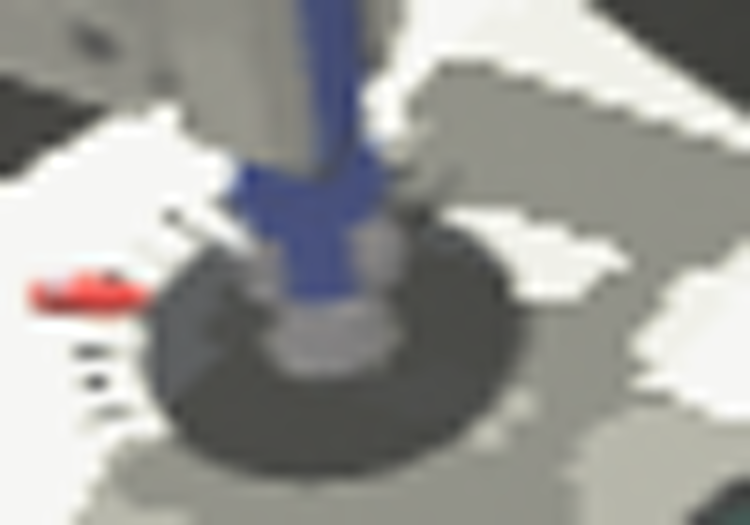

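```bash
python3 - <<'E'
from h import *
im=r.get_image("side")
c=[613,196.6]
for z in (65,86,100,102,104.5,106,108,110,115): print(z,((proj(im,[*c,z])+.5-[205,222])*15).round())
a=cv2.cvtColor(im["frame"],cv2.COLOR_BGR2HSV)
print(im["frame"][225:246,224:230].tolist().__len__())
for v in range(226,246): print(v,[tuple(int(k) for k in im["frame"][v,u]) for u in (222,224,226,228)])
E
```

```text
65 [328. 339.]
86 [316. 251.]
100 [308. 191.]
102 [306. 182.]
104.5 [305. 171.]
106 [304. 165.]
108 [303. 156.]
110 [302. 147.]
115 [299. 125.]
21
226 [(127, 135, 136), (125, 127, 126), (117, 78, 69), (112, 77, 70)]
227 [(129, 138, 138), (126, 134, 134), (117, 78, 70), (118, 78, 70)]
228 [(134, 142, 142), (126, 133, 134), (118, 78, 70), (118, 78, 70)]
229 [(134, 143, 143), (125, 133, 134), (118, 85, 76), (118, 79, 70)]
230 [(134, 143, 144), (125, 133, 134), (120, 93, 85), (108, 78, 71)]
231 [(135, 143, 145), (125, 133, 134), (121, 95, 87), (103, 78, 71)]
232 [(136, 145, 145), (126, 133, 134), (117, 95, 87), (113, 78, 71)]
233 [(127, 87, 78), (117, 109, 105), (94, 83, 78), (120, 80, 72)]
234 [(125, 81, 72), (126, 82, 73), (114, 79, 72), (123, 81, 72)]
235 [(122, 80, 72), (122, 80, 72), (123, 81, 72), (125, 81, 72)]
236 [(125, 82, 72), (126, 82, 73), (121, 80, 71), (125, 82, 73)]
237 [(122, 91, 83), (127, 82, 73), (127, 82, 73), (129, 112, 109)]
238 [(128, 128, 130), (126, 82, 73), (126, 81, 73), (124, 105, 103)]
239 [(127, 127, 128), (125, 87, 78), (127, 82, 73), (123, 103, 101)]
240 [(122, 123, 124), (124, 93, 85), (126, 82, 73), (120, 93, 87)]
241 [(133, 133, 134), (121, 92, 84), (127, 82, 74), (119, 94, 89)]
242 [(88, 89, 89), (125, 120, 120), (133, 120, 117), (142, 140, 142)]
243 [(79, 82, 81), (131, 131, 133), (132, 131, 133), (127, 127, 128)]
244 [(96, 102, 102), (130, 130, 132), (131, 131, 132), (126, 126, 127)]
245 [(87, 91, 90), (133, 135, 135), (130, 129, 131), (127, 127, 128)]
```

The blade sits in the slot: flange height in the image puts the tip about 9–10 mm below the bore point, against 2.5 mm if it were not in. The pointer has just begun to move, with its visible part at about (222,240) in crop. I'll keep turning.

```bash
python3 - <<'E'
from h import *
x,y=613.6,197.0
a=1.80
while a<2.16-1e-6:
    a+=.09
    r.movel([x,y,206.2],v=30,rotation=down(a)); F,M=avg(3)
    print("%.2f %.3f"%(a,yaw()),F.round(2),M.round(3),r.get_tcp_pos().round(2))
    if np.linalg.norm(F)>12: print("STOP");break
print(r.get_t(),r.get_joints()[5])
im=r.get_image("side"); crop(im,205,255,222,257,15,"h6_side.png")
E
```

```text
1.89 1.888 [-1.07 -5.18  2.88] [-1.224  0.102 -0.028] [613.65 196.39 206.02]
1.98 1.978 [-0.86 -5.89  3.14] [-1.319  0.088 -0.037] [613.68 196.31 206.05]
2.07 2.068 [-1.29 -5.99  3.32] [-1.399  0.083 -0.044] [613.71 196.24 206.09]
2.16 2.158 [-0.72 -6.58  3.82] [-1.45   0.112 -0.035] [613.71 196.16 206.08]
18.5667 -1.9274047419851867
```

View pics/h6_side.png

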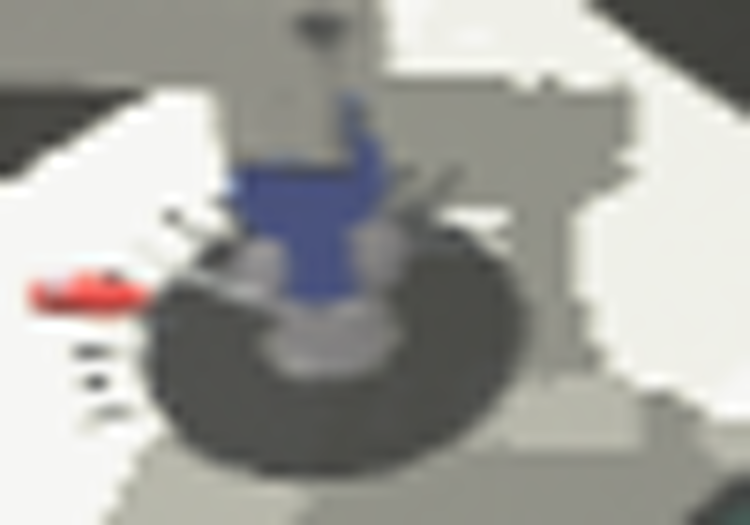

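```bash
python3 - <<'E'
from h import *
x,y=613.4,196.2
for a in (2.25,2.31,2.36):
    r.movel([x,y,206.3],v=30,rotation=down(a)); F,M=avg(3)
    print("%.2f %.3f"%(a,yaw()),F.round(2),M.round(3),r.get_tcp_pos().round(2))
print(r.get_t(),r.get_joints()[5])
im=r.get_image("side"); crop(im,205,255,222,257,15,"h7_side.png")
for R in (16,31,38,53):
  print(R,[((proj(im,[612.8+R*np.cos(a),196.6+R*np.sin(a),67 if R<32 else 65.5])+.5-[205,222])*15).round() for a in (.3,.35,.4,.45,.5)])
E
```

```text
2.25 2.246 [ 0.08 -5.32  2.67] [-1.132 -0.165 -0.046] [613.57 195.89 206.24]
2.31 2.306 [ 0.28 -5.73  2.38] [-1.187 -0.171 -0.039] [613.61 195.87 206.29]
2.36 2.356 [ 0.42 -5.2   2.6 ] [-1.233 -0.184 -0.036] [613.64 195.82 206.33]
19.5167 -2.126345139525863
16 [array([242., 308.]), array([240., 312.]), array([238., 315.]), array([237., 318.]), array([235., 322.])]
31 [array([162., 287.]), array([158., 293.]), array([155., 300.]), array([152., 306.]), array([149., 313.])]
38 [array([126., 283.]), array([122., 291.]), array([117., 299.]), array([113., 307.]), array([110., 315.])]
53 [array([ 48., 262.]), array([ 41., 273.]), array([ 34., 284.]), array([ 29., 294.]), array([ 24., 305.])]
```

View pics/h7_side.png

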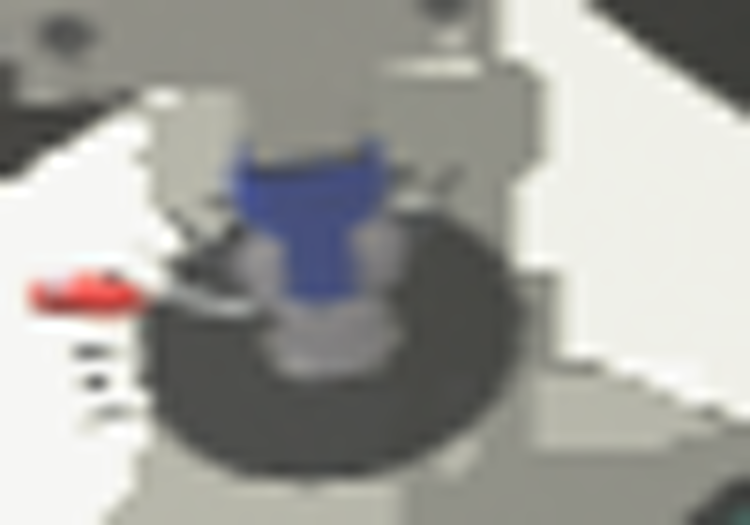

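```bash
python3 - <<'E'
from h import *
for a in (2.39,2.43):
    r.movel([613.5,195.6,206.3],v=30,rotation=down(a)); F,M=avg(3)
    print("%.2f %.3f"%(a,yaw()),F.round(2),M.round(3),r.get_tcp_pos().round(2))
im=r.get_image("side"); crop(im,205,255,222,257,15,"h8_side.png")
# unload twist within play, then out
r.movel([613.4,195.8,206.8],v=30,rotation=down(2.38)); st()
for z in (212,220,232):
    s=r.movel([613.0,196.2,z],v=30,f_stop=8); st(f"{z} {s}")
    if s: break
r.movel([613,196.2,300],v=150)
r.goto([560,-20,330],down(0.0)); print(r.get_t())
im=r.get_image("top"); crop(im,190,232,172,212,18,"e_top.png")
im=r.get_image("side"); crop(im,200,250,222,258,15,"e_side.png")
E
```

```text
2.39 2.388 [ 0.23 -3.39  2.07] [-0.865 -0.208 -0.087] [613.64 195.6  206.34]
2.43 2.428 [ 0.62 -4.31  2.17] [-0.933 -0.317 -0.008] [613.63 195.59 206.37]
 t20.47 p [613.51 195.68 206.69] F [ 2.63 -5.38  1.21] M [-0.996 -0.582 -0.027]
212 True t20.69 p [613.4  195.52 210.35] F [ 1.08 -1.09  0.14] M [ 0.047 -0.448  0.019]
23.2
```

View pics/e_top.png

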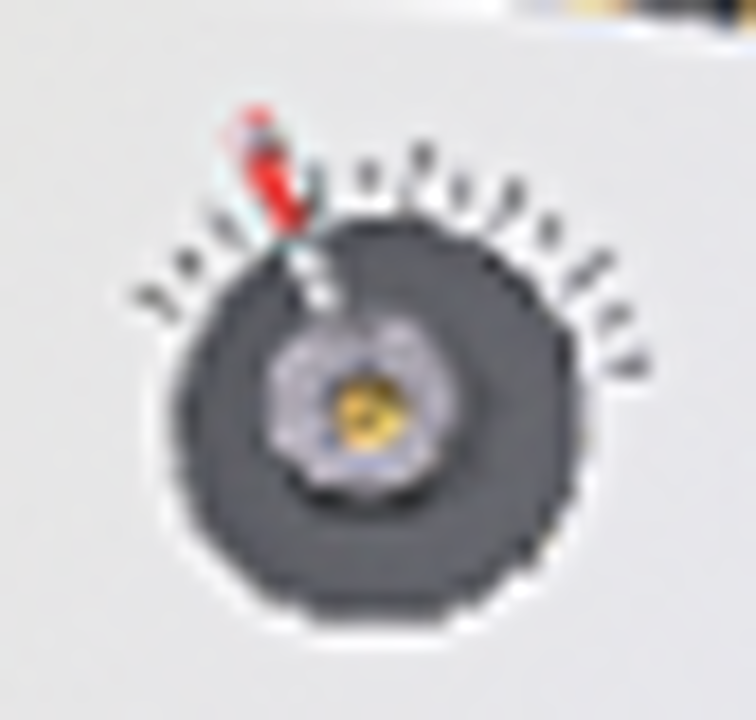

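View pics/e_side.png

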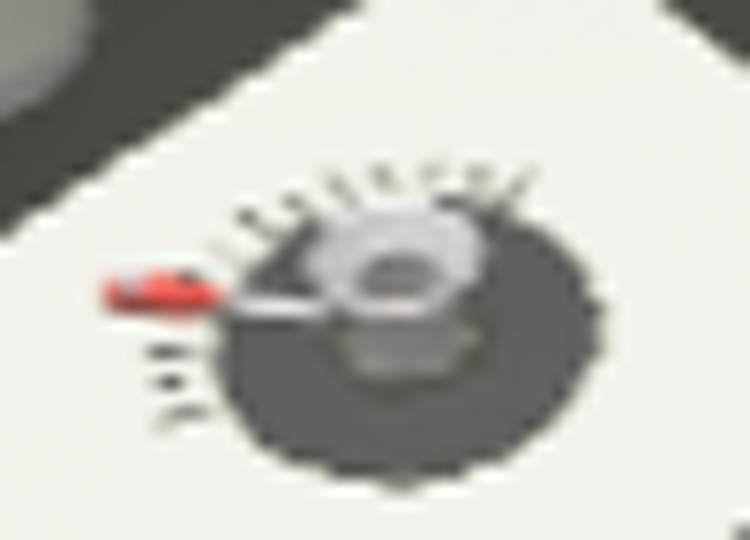

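```bash
cat > ang.py <<'E'
from h import *
def ang(im,n):
    f=im["frame"].astype(float); B,G,R=f[...,0],f[...,1],f[...,2]; mn=f.min(2)
    w=np.zeros(B.shape);red=np.zeros(B.shape)
    res={}
    # dial centre from dark disc contour at dial top height
    c=np.array([613.46,195.35]) if n=="top" else np.array([609.8,198.3])
    pw=[];pr=[]
    uv=proj(im,[*c,67]).astype(int)
    for v in range(uv[1]-26,uv[1]+10):
        for u in range(uv[0]-26,uv[0]+20):
            X=cast(im,u,v,67)[:2]-c; rad=np.hypot(*X); a=np.arctan2(X[1],X[0])
            if 18<rad<29 and -.6<a<.9:
                g=mn[v,u]-100
                if g>0: pw.append((*X,g,a,rad))
            X=cast(im,u,v,65.3)[:2]-c; rad=np.hypot(*X); a=np.arctan2(X[1],X[0])
            if 35<rad<58 and 0<a<.8:
                g=R[v,u]-G[v,u]
                if g>40: pr.append((*X,g,a,rad))
    for k,p in (("ptr",pw),("red",pr)):
        p=np.array(p)
        if len(p)==0: print(n,k,"none");continue
        w=p[:,2]; m=(p[:,:2]*w[:,None]).sum(0)/w.sum()
        d=p[:,:2]-m; C=(d*w[:,None]).T@d; ev=np.linalg.eigh(C)[1][:,1]; ev*=np.sign(ev[0])
        print(n,k,len(p),"bearing %.3f axis %.3f"%(np.arctan2(m[1],m[0]),np.arctan2(ev[1],ev[0])),"rad %.1f"%np.hypot(*m))
E
python3 - <<'E'
import pickle
from ang import *
for n in("top","side"):
    print("before"); ang(pickle.load(open(n+"0.pkl","rb")),n)
    im=r.get_image(n); pickle.dump(im,open(n+"2.pkl","wb")); ang(im,n)
print(r.get_t())
E
```

```text
before
top ptr 12 bearing -0.210 axis -0.987 rad 22.5
top red 12 bearing 0.452 axis 0.338 rad 43.0
top ptr 10 bearing 0.462 axis 0.151 rad 23.5
top red 12 bearing 0.452 axis 0.340 rad 43.0
before
side ptr 17 bearing -0.324 axis -1.295 rad 23.6
side red 18 bearing 0.339 axis 0.614 rad 44.9
side ptr 24 bearing -0.153 axis 1.548 rad 22.9
side red 19 bearing 0.338 axis 0.631 rad 45.0
23.4
```

```bash
python3 - <<'E'
import pickle
from h import *
for n in("top","side"):
    im=pickle.load(open(n+"2.pkl","rb")); f=im["frame"].astype(float); mn=f.min(2)
    uv=proj(im,[612.8,196.6,67]).astype(int)
    m=np.zeros(mn.shape,np.uint8); m[uv[1]-20:uv[1]+20,uv[0]-20:uv[0]+20]=(f.max(2)<165)[uv[1]-20:uv[1]+20,uv[0]-20:uv[0]+20]
    m=cv2.morphologyEx(m,cv2.MORPH_OPEN,np.ones((3,3),np.uint8))
    cs,_=cv2.findContours(m,cv2.RETR_EXTERNAL,cv2.CHAIN_APPROX_NONE);c=max(cs,key=cv2.contourArea)
    P=np.array([cast(im,u,v,66)[:2] for u,v in c[:,0]],np.float32)
    e=cv2.fitEllipse(P); print(n,"dial ellipse",e)
    c0=np.array(e[0])
    for it,(lab,g,lo,hi,z) in enumerate((("ptr",np.clip(mn-130,0,100),17,30,67),("red",np.clip(f[...,2]-f[...,1]-40,0,255),34,58,65.5))):
        S=[]
        for v in range(uv[1]-26,uv[1]+14):
            for u in range(uv[0]-26,uv[0]+20):
                X=cast(im,u,v,z)[:2]-c0; rr=np.hypot(*X); a=np.arctan2(X[1],X[0])
                if lo<rr<hi and .15<a<.7 and g[v,u]>0: S.append((*X,g[v,u]))
        S=np.array(S); mm=(S[:,:2]*S[:,2:]).sum(0)/S[:,2].sum()
        print(n,lab,len(S),"bearing %.3f rad %.1f"%(np.arctan2(mm[1],mm[0]),np.hypot(*mm)))
E
```

```text
top dial ellipse ((612.7572021484375, 194.9654998779297), (59.03107833862305, 61.070011138916016), 72.31391906738281)
top ptr 10 bearing 0.476 rad 25.6
top red 13 bearing 0.452 rad 42.5
side dial ellipse ((605.4109497070312, 199.59490966796875), (47.41102981567383, 66.6405258178711), 153.54486083984375)
side ptr 2 bearing 0.176 rad 27.6
side red 19 bearing 0.281 rad 48.1
```

The top view puts the pointer within about 0.02 rad of the index (bearings 0.46–0.48 against 0.45). In the side crop the white pointer at (235,300) runs into the red mark at (215,295). The tool goes back into its own hole, which is now free.

```bash
python3 - <<'E'
from h import *
x,y=534.1,-329.7
r.goto([x,y,260],down(-0.30)); r.wait(.2); st("above")
print(r.movel([x,y,206],v=120,f_stop=6)); st()
for z in (198,190,180,170,160,156):
    s=r.movel([x,y,z],v=60,f_stop=6); st(f"{z} {s}")
    if s: break
im=r.get_image("side"); crop(im,320,420,100,200,6,"p_side.png")
E
```

```text
above t24.81 p [ 534.86 -328.5   260.58] F [0.02 0.09 0.47] M [-0.053 -0.065  0.002]
False
 t25.41 p [ 534.21 -329.66  206.22] F [ 0.14  0.53 -0.44] M [ 0.002 -0.054 -0.017]
198 False t25.69 p [ 534.07 -329.68  197.99] F [-0.7  -0.01 -1.23] M [-0.022 -0.075 -0.019]
190 False t25.98 p [ 534.06 -329.56  189.43] F [ 1.67  0.33 -0.85] M [ 0.031 -0.269  0.023]
180 False t26.29 p [ 534.24 -329.48  179.37] F [ 2.89  0.03 -1.53] M [-0.042 -0.825 -0.012]
170 False t26.61 p [ 534.25 -329.51  169.26] F [ 4.63 -1.58 -3.27] M [-0.104 -1.177  0.03 ]
160 True t26.82 p [ 534.34 -329.56  161.99] F [ 2.38 -0.6  -2.01] M [-0.084 -0.529 -0.046]
```

View pics/p_side.png

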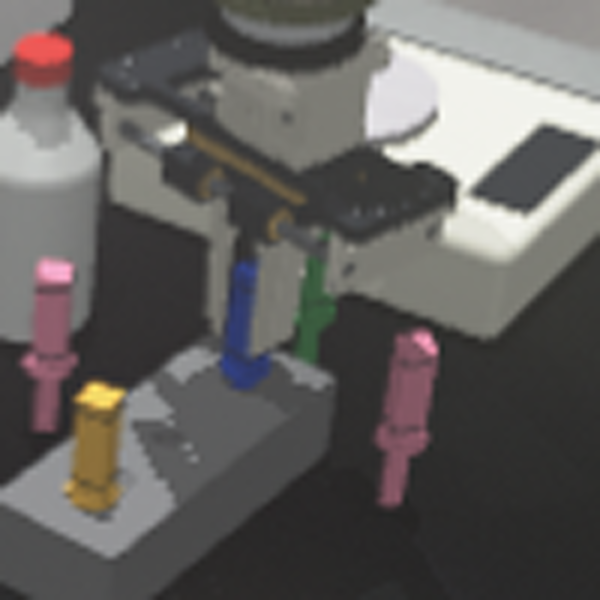

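```bash
python3 - <<'E'
from h import *
x,y=535.2,-330.0
r.movel([x,y,161.5],v=20); r.wait(.1); st()
for z in (159,157.5,156,155):
    s=r.movel([x,y,z],v=30,f_stop=6); r.wait(.05); st(f"{z} {s}")
    if s or r.get_force()[2]>4: break
im=r.get_image("side"); crop(im,345,385,138,172,15,"p2_side.png")
E
```

```text
t27.23 p [ 535.1  -330.06  161.64] F [ 0.85  0.7  -0.25] M [ 0.009 -0.044  0.003]
159 False t27.52 p [ 535.13 -329.93  158.87] F [ 0.31  0.09 -0.55] M [-0.066 -0.048 -0.017]
157.5 False t27.82 p [ 535.16 -329.95  157.42] F [-0.49 -0.36 -0.64] M [-0.074 -0.054 -0.004]
156 False t28.12 p [ 535.15 -329.98  155.91] F [-0.76 -0.07 -0.43] M [-0.004 -0.076  0.03 ]
155 False t28.43 p [ 535.16 -329.98  154.93] F [ 0.49 -0.1  -0.7 ] M [-0.079 -0.095  0.035]
```

View pics/p2_side.png

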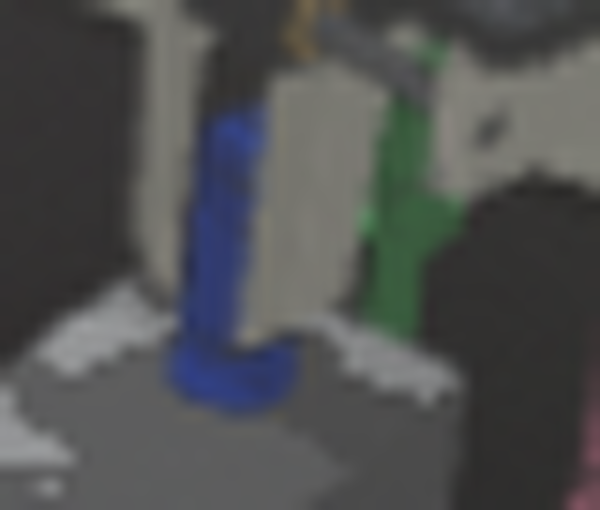

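```bash
python3 - <<'E'
from h import *
x,y=535.2,-330.0
for z in (154,153.2,152.4,151.6):
    s=r.movel([x,y,z],v=20,f_stop=4); r.wait(.05); st(f"{z} {s}")
    if s or r.get_force()[2]>2: break
p=r.get_tcp_pos()
r.set_gripper(40); r.wait(.2); st("open")
r.movel([x,y,260],v=150)
r.goto([400,-330,330],down(-0.3)); r.wait(.5); print(r.get_t(),r.get_finger_gap())
import pickle
from ang import *
for n in("top","side"):
    im=r.get_image(n); pickle.dump(im,open(n+"3.pkl","wb")); cv2.imwrite(f"pics/end_{n}.png",im["frame"])
    if n=="top": crop(im,330,440,185,265,7,"end_topc.png"); ang(im,n)
    else: crop(im,310,400,130,210,7,"end_sidec.png")
E
```

```text
154 False t28.77 p [ 535.19 -329.93  153.95] F [-0.26 -0.12  0.7 ] M [-0.035 -0.123 -0.052]
153.2 False t29.07 p [ 535.27 -330.06  153.8 ] F [-2.11  0.92  5.31] M [ 0.32   0.467 -0.02 ]
open t29.87 p [ 535.21 -330.    153.21] F [ 0.73  0.46 -0.22] M [-0.048 -0.1    0.099]
31.8833 39.96155597858663
top ptr 10 bearing 0.462 axis 0.157 rad 23.5
top red 12 bearing 0.452 axis 0.339 rad 43.0
```

View pics/end_topc.png

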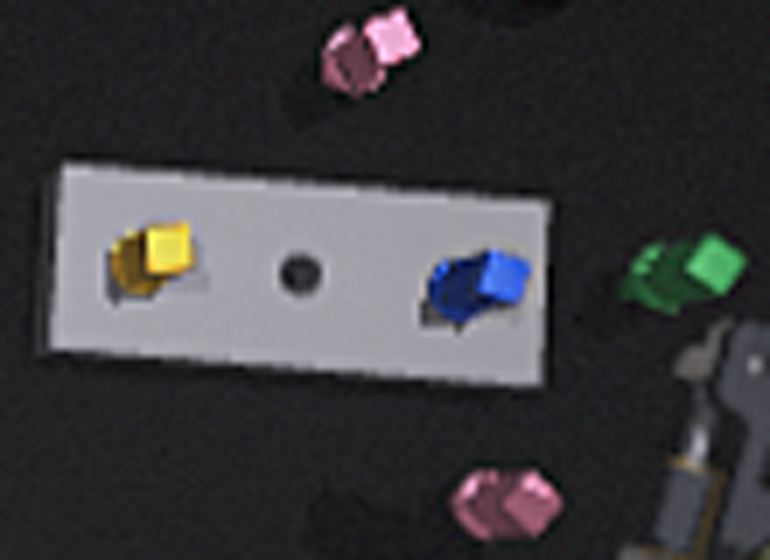

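View pics/end_sidec.png

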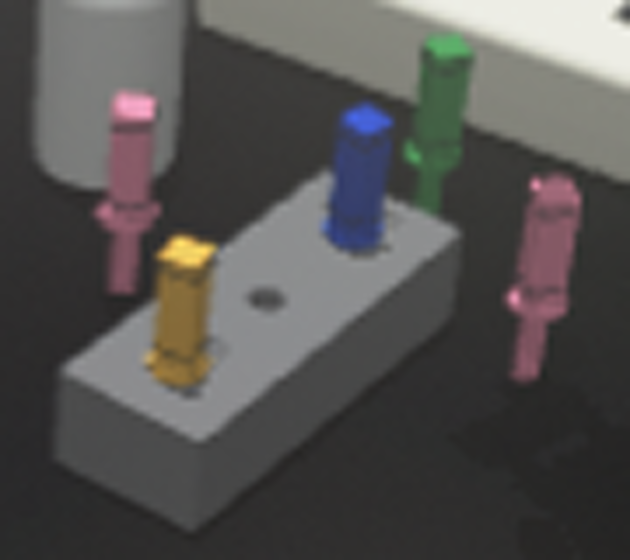

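View pics/end_top.png

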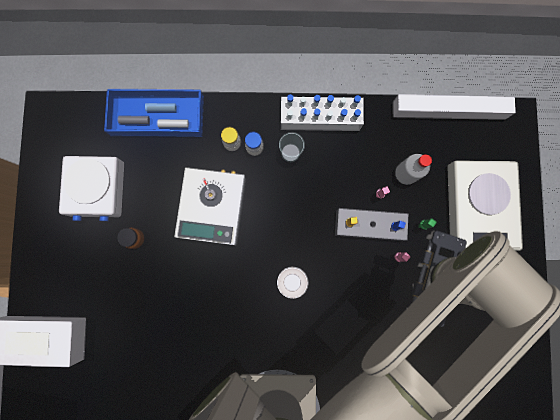

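```bash
python3 - <<'E'
import pickle
from h import *
for k in (0,3):
    im=pickle.load(open(f"top{k}.pkl","rb"));R=np.array(im["R"]);t=np.array(im["t"])
    for n,(u0,u1,v0,v1) in {"blue":(396,408,216,230),"pink":(400,412,250,263),"yel":(346,360,214,228),"green":(424,436,216,230)}.items():
        P=np.array([R.T@(px2ray(im,u,v)*im["range_z"][v,u]-t) for u in range(u0,u1) for v in range(v0,v1) if im["range_z"][v,u]>0]); P=P[(P[:,2]>95)&(P[:,2]<130)]
        print(k,n,len(P),np.median(P,0).round(1))
E
```

```text
0 blue 55 [ 533.7 -329.4  111. ]
0 pink 50 [ 445.  -343.1  104.1]
0 yel 53 [ 542.9 -199.6  110.6]
0 green 43 [ 538.6 -416.2  102.4]
3 blue 56 [ 533.1 -329.7  111.2]
3 pink 50 [ 445.  -343.2  103.2]
3 yel 52 [ 541.8 -199.6  111.5]
3 green 43 [ 538.7 -417.1  102. ]
```

The handle top is at 111 mm, as before the job, so the tool is fully seated. The neighbouring tools haven't moved. Handing in.

```bash
python3 - <<'E'
from h import *
print(np.abs(r.get_dq()).max(),r.get_t()); r.close_job()
E
```

```text
0.0034393720866527544 31.9833
the job is handed in; nothing more can be done
```

I turned the meter's screw with the blue tuning tool until the pointer stood at the red mark, then put the tool back in its own hole in the stand. The job took about 32 s of the 72 s allowed.

**What I did:**
- I felt the blade into the slot; its tip sat about 9–10 mm below the bore point by my estimate, against 2.5 mm if it had missed the slot. The total force on the tool stayed at about 8 N or less in the readings I took.
- I turned the pointer about 0.67 rad counter-clockwise, pulled the tool out and put it back upright.

**Last checks:**
- **Pointer:** in the top view it is within about 0.01–0.02 rad of the red mark, and it stayed there after I put the tool back. In the side picture the two also line up.
- **Tool:** its handle top is at 111 mm, the same as before the job, so it is fully down.
- **Other things:** the three neighbouring tools I measured (yellow, green and the nearest pink) had not moved beyond about 1 mm of measurement noise. The rest look unchanged in the final top picture.

**Checks that failed or disagreed:**
- **Side-view pointer angle:** my numeric measurement there was unusable because the collar spoils the pointer mask, so I judged that view by eye.
- **Turning torque:** the reading was too noisy to confirm the blade was in the slot, so I relied on depth and on seeing the pointer move.
- **Stops on the way out and back:** the pull-out stopped once on the force limit, and I then went on without it and took no readings for the rest of the pull. The lowering into the stand also stopped once, on side contact, and a small sideways shift cleared it.

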